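# Set and lock the desk light's column, and keep hold of it

### The arm

A 6-joint arm with a two-finger parallel gripper is mounted at the origin on the work surface. World frame = base frame: x ahead of the robot, y to its left, z up, the work surface at z = 0. Lengths are in m, angles in rad, forces in N, time in s.
With the tool pointing down it reaches from about 0.3 to 0.85 m from the base axis. Payload 5.4 kg.
Tool frame: the origin (TCP) lies at the very end of the fingers, on their centre line; the grasp point (between the pads) lies 19 mm behind it; z points along the fingers, y is the line along which they close (so a half turn about z gives the same grasp; the last joint's range is limited). The gripper opens to 85 mm and grips with 20 to 120 N. Pads are 22 mm wide; open, the fingers measure 114 mm over their backs; the gripper's body (76 mm by 85 mm) begins 54 mm behind the grasp point. The pads swing forward as they close: fully open they stand 13 mm farther back than shut.
Start: joints at [0.931, 0.158, 1.597, -0, 1.386, -0.21], TCP at [0.24, 0.523, 0.231] pointing down, gripper open.
Joint ranges: [-2.91, 2.91], [-0.94, 2.29], [0.18, 2.7], [-1.29, 4.43], [0.17, 2.64], [-3, 3]. Speed limits (rad/s): [2.57, 2.57, 3.14, 3.14, 3.14, 3.14].

### API

Orientations are given as a unit quaternion [x, y, z, w].
In Python, from plant import bot, effector, kin, optics, order, current_clock, current_joint_positions, current_qd, current_tau, current_eef_pos, current_orientation, current_force, current_ft_torque, current_width, current_grip_force gives the robot as it stands. The module is installed in compiled form; this text tells all that it offers. Calls block until the motion is done:
- bot.move_pose(position, orientation): joint-space move of the TCP to a pose.
- bot.move_straight(position, rot=None, velocity=0.15, contact_N=None): straight line of the TCP; rot=None keeps the orientation; velocity is the mean speed in m/s. With contact_N (N) it stops when the force on the tool has changed by that much, and returns True; else False.
- bot.move_j(angles): joint-space move.
- effector.grip(opening): finger opening in m; the grip force is fixed at half the most; returns when the fingers have stopped.
- bot.pause(seconds).
- kin.inverse_kinematics(position, orientation): joint angles nearest the present ones, or None.
- optics.camera(name): name is "scene" or "top"; returns a dict with "color" (384x512x3 uint8, red, green, blue), "range_z" (384x512 float32, m along the optical axis (not along the pixel's ray), 0 where there is no reading), "intrinsics" (3x3 intrinsics, pixels), "distortion" ([k1, k2, p1, p2, k3] as OpenCV has them; the pictures are not rectified), "R" (3x3) and "t" (3): a world point X has camera coordinates R X + t. Camera axes: x right, y down, z forward; pixel columns grow to the right and rows downward; lengths in m; the calibration is good to about 2 mm. A picture is of the moment at which its call begins.
A pose or a line that the arm cannot do raises bot.IKError and nothing moves.
- order.hand_in(): hands the job in; it is judged then, once.
Readings, each from a call of its own:
- current_clock(): time.
- current_joint_positions(): joint angles.
- current_qd(): joint speeds.
- current_tau(): joint torques, N m.
- current_eef_pos(): TCP position.
- current_orientation(): TCP orientation.
- current_force(): force on the tool from outside, world axes, zero at the start.
- current_ft_torque(): the same for the moment, N m.
- current_width(): finger opening in m.
- current_grip_force(): force on a finger pad.
Only numpy, scipy, OpenCV 4.12 (cv2) and the standard library are available. Lean on these libraries where they do the work, as an engineer would, in place of code of your own. Each camera call takes 0.05 s, during which the arm holds its last target. There are 200 camera calls.

### The job

Get the desk light stand ready for its light panel: press the battery lid on its foot shut until it snaps, then grip the column, push it down until its red ring just sits on top of the black collar and, without letting go or letting it shift, swing the orange cam lever all the way round to closed. Finish still holding the column at its mark, ready for the panel to be screwed on, and leave the other things on the desk where they are.

Things in the scene. Friction and masses are not known exactly. Their poses are not given: they have to be found in the camera images.
- stand: desk light stand, fixed to the desk: black foot 150 (x) by 290 (y) by 40 mm high. Origin: centre of the foot's underside; x across the foot away from the robot, y along it, z up; turned up to 0.4 rad. Upright aluminium tube (32 mm diameter) at (0, 95) mm with a black clamp collar (48 mm diameter) whose top is 170 mm above the desk. Battery bay in the -y half
- collar_top (a point): the point on the column's axis in the plane of the black collar's top face; fixed to the stand, axes as the stand's
- post: the sliding column: aluminium rod, 24 mm diameter, coming up out of the collar; one red ring 4 mm high. Origin: on its axis at the ring's lower edge, z up; rod end 55 mm and stud top (13 mm diameter) 67 mm above that. It slides up and down and turns freely about its axis. Grip it from above, a finger each side, fingertips about 8 mm above the ring's lower edge: then the gripper clears the stud
- column (a joint): height of the column (m): 0 = red ring's lower edge level with the collar's top (the mark), positive above it. An inner spring floats it: with the lever open it rests 20 to 58 mm above the mark and rises again if let go. Pushing it down to the mark takes about 4 to 6 N; the stop is 20 mm below the mark
- cam_lever (a joint): angle of the orange cam lever (rad) about the column's axis: 0 open stop, 1.0 closed stop, counterclockwise from above to close. It starts at 0 to 0.2 and stays where left. In the stand's frame it points 0.57 rad from +x towards +y when open, along +y when closed. Takes 0.15 to 0.3 N m. Near the end its eccentric presses a brake shoe on the column, which then resists sliding and turning
- lever_tab (a point): top of the lever's upright thumb blade, 45 mm out from the column's axis; axes turn with the lever, x outwards along it. The blade is a radial plate 6 mm thick, 22 to 64 mm out from the axis and 2 to 28 mm above the collar's top: a finger gripping the column just above the collar meets it when the gripper is turned about the column
- battery_lid (a joint): angle of the grey battery lid in rad: 0 shut, positive open (starts 0.7 to 1.2). Its hinge is stiff, so it stays where it is left; over the last 0.1 rad its hook has to be pressed past a spring catch (10 to 15 N down near the free edge), after which it rests at 0
- lid_hinge (a point): middle of the lid's hinge line, 42 mm above the desk, at (45, -70) mm in the stand's frame; the hinge runs along the stand's y and the lid swings up from its free edge on the stand's -x side; axes as the stand's
- lid_edge (a point): middle of the lid's free edge on its upper face, 96 mm from the hinge line; axes turn with the lid. The lid is 100 mm wide (along the hinge) and 5 mm thick; shut, its top is 47 mm above the desk, with a low ridge 2.5 mm higher along the free edge
- light_panel: flat black LED panel with a white face, 100 by 160 by 18 mm, lying on the desk behind the stand; not to be moved. Origin: centre of its underside
- cell_a: spare battery cell standing on end near the stand, blue with a copper top, 26 mm diameter, 47 mm high; not to be moved. Origin: centre of its underside
- cell_b: second spare battery cell, the same; not to be moved
- mug: blue mug, 82 mm diameter, 95 mm high; not to be moved. Origin: centre of its underside
- stapler: red and black stapler, 150 by 36 by 58 mm; not to be moved. Origin: centre of its underside
- tape_dispenser: grey tape dispenser, 145 by 55 by 79 mm; not to be moved. Origin: centre of its underside
- notebook: blue notebook, 105 by 148 by 14 mm; not to be moved. Origin: centre of its underside

How it is judged:
On the way, in this order (a step that is already met when the one before it is completed fails the run):
1. the battery lid is snapped shut (value of joint battery_lid below 0.03 rad), for 0.2 s.
2. the column is held by the fingers at its mark, with the lever still open (value of joint column between -0.004 and 0.004 m and contact force between post and the fingers above 4 N and value of joint cam_lever below 0.35 rad), for 0.3 s.
3. the lever is fully closed, with the column still held at its mark (value of joint column between -0.004 and 0.004 m and contact force between post and the fingers above 4 N and value of joint cam_lever above 0.93 rad), for 0.3 s.
At the end, for the whole second after the job is handed in: the battery lid is shut (under 0.03 rad), the red ring sits on the collar within 4 mm, the cam lever is home at its closed stop (over 0.93 of 1.0 rad), and the fingers are still gripping the column (over 4 N) (all of step 3 and value of joint battery_lid below 0.03 rad); the arm keeps its last pose, push and grip.
It fails at once if the lever is swung towards closed while the column is off its mark (over 8 mm) (value of joint cam_lever above 0.45 rad and (value of joint column above 0.008 m or value of joint column below -0.008 m)).
It fails at once if the lever is swung towards closed, or stands there, while the fingers do not hold the column (value of joint cam_lever above 0.45 rad and contact force between post and the fingers below 0.5 N).
It fails at once if another thing on the desk is pushed away (over 25 mm) (distance of any of light_panel, cell_a, cell_b, mug, stapler, tape_dispenser, notebook from where it was at the start of the episode above 0.025 m).
It also fails if it takes over 64 s, if anything falls off the work surface, if the arm or the gripper's body presses on something with over 40 N, if the wrist force passes 120 N, or if a joint passes its speed limit or range.

## Working session

There is one attempt and no reset: what is moved stays moved. The work goes in short steps, each a Python script; the robot and the scene stay as the last script left them, time stands still between calls to the robot, and variables do not carry over. Pictures are saved under pics/ and viewed, at most 10 in all, crops included, and the job is handed in when it is done.

```bash
mkdir -p pics; cat > h.py <<'E'
import numpy as np, cv2
from plant import *
def cloud(name):
    c=optics.camera(name); K=c["intrinsics"];h,w=c["range_z"].shape
    u,v=np.meshgrid(np.arange(w),np.arange(h))
    p=cv2.undistortPoints(np.stack([u,v],-1).reshape(-1,1,2).astype(float),K,np.array(c["distortion"])).reshape(h,w,2)
    z=c["range_z"][...,None]
    X=(np.concatenate([p*z,z],-1)-c["t"])@c["R"]
    X[c["range_z"]==0]=np.nan
    return c,X
E
python3 - <<'E'
from h import *
for n in ("top","scene"):
    c,X=cloud(n); cv2.imwrite(f"pics/{n}.png",c["color"][...,::-1]); np.savez(n+".npz",color=c["color"],X=X)
    print(n,-c["R"].T@c["t"],c["R"][2])
print(current_clock(),current_orientation(),current_width())
E
```

```text
top [0.43858077 0.05174518 1.34179425] [ 0.10594418 -0.01551889 -0.99425097]
scene [ 1.13752739 -0.32732053  1.0546776 ] [-0.51214256  0.315619   -0.79880827]
0.1 [ 2.13238573e-01  9.76999780e-01 -7.80022204e-04 -3.62917280e-04] 0.08538631531037358
```

View pics/top.png

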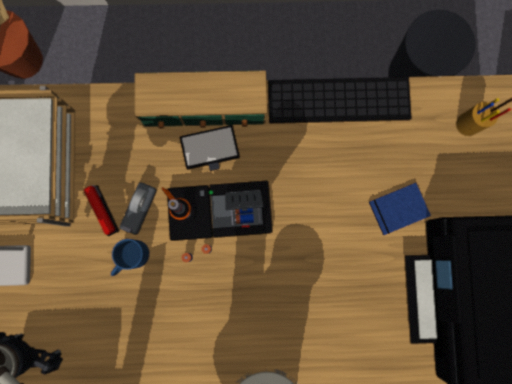

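View pics/scene.png

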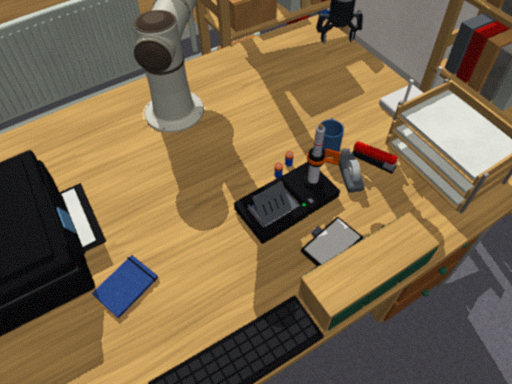

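The top view shows the foot at about (168–271, 180–240), the post at (178, 207) and the orange lever pointing up-left to (167, 193). The lid and bay are at about (212–262, 190–227), with cells at (187, 257) and (207, 249). The scene view shows the post at (319, 140). Next I'll measure.

```bash
python3 - <<'E'
from h import *
for n,(r0,r1,c0,c1) in (("top",(165,275,150,290)),("scene",(115,245,225,375))):
    d=np.load(n+".npz");C=d["color"];X=d["X"]
    m=np.zeros(C.shape[:2],bool);m[r0:r1,c0:c1]=1
    cv2.imwrite(f"pics/{n}_c.png",cv2.resize(C[r0:r1,c0:c1,::-1],None,fx=5,fy=5,interpolation=cv2.INTER_CUBIC)[:600,:800])
    hsv=cv2.cvtColor(C,cv2.COLOR_RGB2HSV);H,S,V=[hsv[...,i].astype(int) for i in range(3)]
    z=X[...,2]
    f=m&(abs(z-.04)<.007)
    P=X[f][:,:2].astype(np.float32); r=cv2.minAreaRect(P); print(n,"foot rect",r,f.sum())
    p=m&(z>.185); print("post",p.sum(),np.median(X[p],0),X[p].min(0),X[p].max(0))
    for a in np.arange(.18,.30,.01):
        q=m&(abs(z-a)<.005)
        if q.sum(): print("  z%.2f"%a,q.sum(),X[q].mean(0).round(4))
    o=m&(H>5)&(H<18)&(S>190)&(z>.15)&(z<.215); print("orange",o.sum(),np.c_[np.argwhere(o)[:,::-1],X[o].round(3)][::4].tolist())
    red=m&((H<4)|(H>174))&(S>150)&(z>.16); print("red",red.sum(),X[red].mean(0) if red.sum() else 0)
    l=m&(z>.055)&(z<.16)&(S<90); print("lid?",l.sum(),X[l].min(0),X[l].max(0))
E
```

```text
top foot rect ((0.5269120335578918, 0.1377653181552887), (0.21052142977714539, 0.3358213007450104), 3.181122064590454) 3331
post 176 [0.55385257 0.21058304 0.25548131] [0.54144875 0.19943342 0.18872175] [0.60389135 0.25034103 0.28142642]
  z0.18 16 [0.5572 0.2141 0.1797]
  z0.19 14 [0.579  0.23   0.1929]
  z0.20 38 [0.5828 0.2328 0.1978]
  z0.21 7 [0.5438 0.2078 0.2117]
  z0.22 7 [0.5533 0.2011 0.2171]
  z0.23 9 [0.5487 0.2049 0.2295]
  z0.24 7 [0.5461 0.2061 0.2387]
  z0.25 5 [0.5504 0.2014 0.2496]
  z0.26 14 [0.5501 0.2087 0.2604]
  z0.27 53 [0.5526 0.2103 0.2683]
  z0.28 22 [0.5533 0.2111 0.2778]
orange 170 [[162.0, 188.0, 0.602, 0.25, 0.195], [164.0, 189.0, 0.599, 0.244, 0.197], [163.0, 190.0, 0.597, 0.247, 0.195], [167.0, 190.0, 0.601, 0.243, 0.159], [166.0, 191.0, 0.594, 0.239, 0.198], [165.0, 192.0, 0.591, 0.242, 0.197], [169.0, 192.0, 0.597, 0.238, 0.157], [168.0, 193.0, 0.59, 0.236, 0.189], [167.0, 194.0, 0.586, 0.236, 0.2], [167.0, 195.0, 0.584, 0.237, 0.196], [171.0, 195.0, 0.589, 0.233, 0.156], [170.0, 196.0, 0.581, 0.23, 0.197], [169.0, 197.0, 0.579, 0.233, 0.193], [173.
[... 3610 characters left out ...]
61.0, 0.589, 0.23, 0.157], [333.0, 161.0, 0.595, 0.24, 0.158], [337.0, 161.0, 0.604, 0.245, 0.164], [313.0, 162.0, 0.569, 0.19, 0.158], [317.0, 162.0, 0.576, 0.198, 0.161], [321.0, 162.0, 0.583, 0.206, 0.162], [328.0, 162.0, 0.588, 0.228, 0.154], [332.0, 162.0, 0.594, 0.238, 0.153], [336.0, 162.0, 0.602, 0.245, 0.156], [313.0, 163.0, 0.569, 0.189, 0.155], [317.0, 163.0, 0.577, 0.197, 0.158], [321.0, 163.0, 0.581, 0.208, 0.155], [335.0, 163.0, 0.6, 0.243, 0.152], [314.0, 164.0, 0.573, 0.19, 0.153], [319.0, 164.0, 0.581, 0.202, 0.154], [336.0, 164.0, 0.604, 0.244, 0.151]]
red 2 [0.55296699 0.18819142 0.16508388]
lid? 1296 [ 0.39456037 -0.00353445  0.05500735] [0.62288357 0.40230651 0.14147413]
```

View pics/scene_c.png

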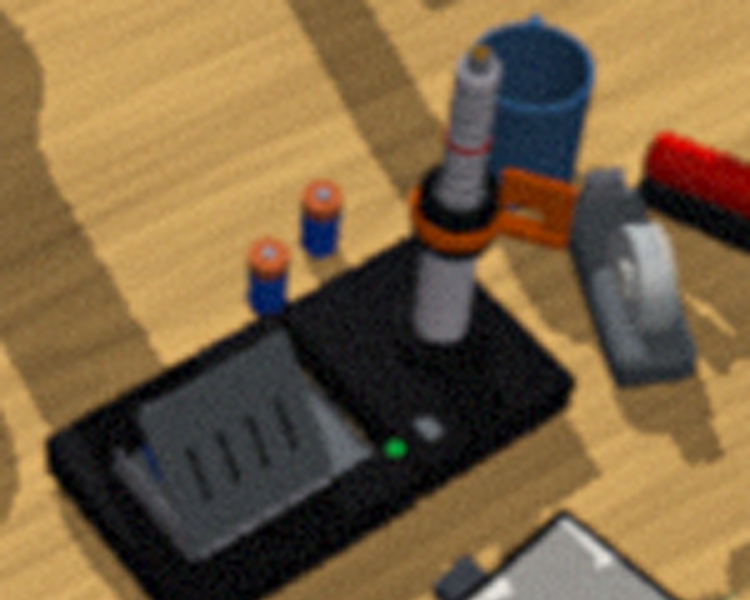

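View pics/top_c.png

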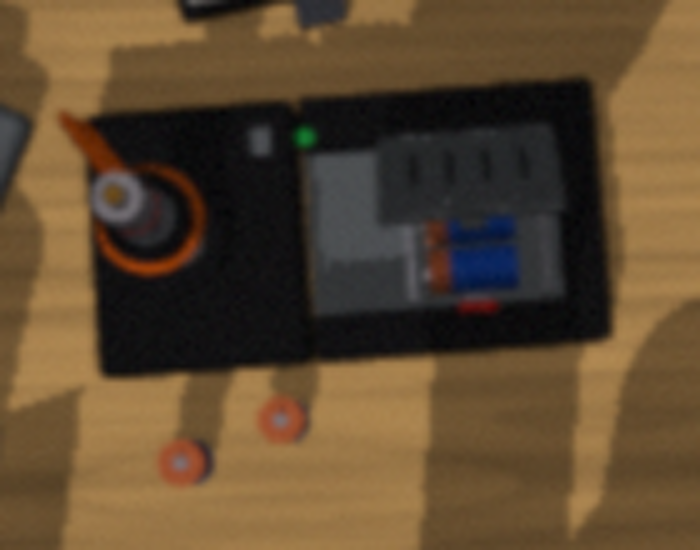

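The close-ups confirm it: the red ring sits above the collar, the lever is near open, and the lid is raised with its outer face towards +x. From the collar's orange ring and the stud top, the axis is at about (0.554, 0.212). I'll take the yaw from the dark foot mask.

```bash
python3 - <<'E'
from h import *
from scipy.spatial.transform import Rotation as R
d=np.load("top.npz");C=d["color"];X=d["X"];z=X[...,2]
m=np.zeros(z.shape,bool);m[165:275,150:290]=1
m&=(C.max(-1)<45)&(abs(z-.04)<.006)
m=cv2.morphologyEx(m.astype(np.uint8),cv2.MORPH_OPEN,np.ones((3,3)))
m=cv2.connectedComponentsWithStats(m)
k=1+np.argmax(m[2][1:,4]);P=X[m[1]==k][:,:2].astype(np.float32)
r=cv2.minAreaRect(P);print(r)
for s in (1,-1):
    t=s*((np.deg2rad(r[2])+np.pi/4)%(np.pi/2)-np.pi/4); print("yaw?",t)
t=((np.deg2rad(r[2])+np.pi/4)%(np.pi/2)-np.pi/4)
c=np.array(r[0]);print("column",c+.095*np.array([-np.sin(t),np.cos(t)]))
# lid: grey raised points in the bay half, stand frame
Q=(X-[*c,0])@np.array([[np.cos(t),-np.sin(t),0],[np.sin(t),np.cos(t),0],[0,0,1]])
l=(Q[...,2]>.055)&(abs(Q[...,1]+.07)<.045)&(abs(Q[...,0])<.075)
print("lid fit",l.sum(),np.polyfit(Q[l][:,0],Q[l][:,2],1),Q[l].min(0),Q[l].max(0))
print("toolY",R.from_quat(current_orientation()).as_matrix()[:,1],current_joint_positions())
for yaw in np.arange(-3.2,3.2,.4):
    q=kin.inverse_kinematics([.554,.212,.28],(R.from_euler('z',yaw)*R.from_euler('x',np.pi)).as_quat()); print(round(yaw,2),None if q is None else np.round(q,2))
E
```

```text
((0.5538808703422546, 0.19933782517910004), (0.14797893166542053, 0.1144886389374733), 1.3920598030090332)
yaw? 0.024296026947171256
yaw? -0.024296026947171256
column [0.55157297 0.29430979]
lid fit 63 [-1.40673641  0.11853305] [-0.00442527 -0.11280552  0.05686728] [ 0.04407053 -0.10439972  0.12431679]
toolY [ 0.41666751  0.90905741 -0.00167894] [ 9.30912153e-01  1.58980964e-01  1.59814220e+00  1.83440728e-05
  1.38619003e+00 -2.10110234e-01]
-3.2 [ 0.16  0.18  1.48  0.    1.48 -1.35]
-2.8 [ 0.16  0.18  1.48  0.    1.48 -1.75]
-2.4 [ 0.16  0.18  1.48  0.    1.48 -2.15]
-2.0 [ 0.16  0.18  1.48  0.    1.48 -2.55]
-1.6 [ 0.16  0.18  1.48  0.    1.48 -2.95]
-1.2 [ 0.16  0.18  1.48 -0.    1.48  2.93]
-0.8 [ 0.16  0.18  1.48 -0.    1.48  2.53]
-0.4 [ 0.16  0.18  1.48 -0.    1.48  2.13]
-0.0 [ 0.16  0.18  1.48 -0.    1.48  1.73]
0.4 [ 0.16  0.18  1.48 -0.    1.48  1.33]
0.8 [ 0.16  0.18  1.48 -0.    1.48  0.93]
1.2 [ 0.16  0.18  1.48 -0.    1.48  0.53]
1.6 [ 0.16  0.18  1.48 -0.    1.48  0.13]
2.0 [ 0.16  0.18  1.48  0.    1.48 -0.27]
2.4 [ 0.16  0.18  1.48  0.    1.48 -0.67]
2.8 [ 0.16  0.18  1.48  0.    1.48 -1.07]
```

```bash
cat >> h.py <<'E'
from scipy.spatial.transform import Rotation as R
A=np.array([.554,.2115])   # column axis
def quat(yaw): return (R.from_euler('z',yaw)*R.from_euler('x',np.pi)).as_quat()
def world(p,t):            # stand frame (m) -> world
    o=A-.095*np.array([-np.sin(t),np.cos(t)])
    return np.array([*(o+np.array([[np.cos(t),-np.sin(t)],[np.sin(t),np.cos(t)]])@np.array(p[:2])),p[2]])
E
python3 - <<'E'
from h import *
d=np.load("top.npz");C=d["color"];X=d["X"];z=X[...,2]
m=np.zeros(z.shape,bool);m[165:275,150:290]=1
m&=(C.max(-1)<50)&(abs(z-.04)<.006)
m=cv2.morphologyEx(m.astype(np.uint8),cv2.MORPH_OPEN,np.ones((3,3)))
n,L,S,_=cv2.connectedComponentsWithStats(m)
P=X[np.isin(L,[i for i in range(1,n) if S[i,4]>80])].astype(np.float32)[:,:2]
print(S[1:].tolist(),cv2.minAreaRect(P),P.min(0),P.max(0))
b=np.round(P[:,1]/.01).astype(int)
lo=[];hi=[]
for k in np.unique(b):
    x=P[b==k]; 
    if len(x)>4: lo.append((k*.01,x[:,0].min()));hi.append((k*.01,x[:,0].max()))
print(np.round(lo,3).tolist());print(np.round(hi,3).tolist())
print(np.polyfit(*np.array(lo).T,1),np.polyfit(*np.array(hi).T,1))
E
```

```text
Traceback (most recent call last):
cv2.error: OpenCV(4.12.0) /io/opencv/modules/imgproc/src/convhull.cpp:143: error: (-215:Assertion failed) total >= 0 && (depth == CV_32F || depth == CV_32S) in function 'convexHull'
```

```bash
python3 - <<'E'
from h import *
d=np.load("top.npz");C=d["color"];X=d["X"];z=X[...,2]
m=np.zeros(z.shape,bool);m[165:275,150:290]=1
m&=(C.max(-1)<50)&(abs(z-.04)<.006)
P=np.ascontiguousarray(X[m][:,:2],np.float32)
b=np.round(P[:,1]/.01).astype(int)
lo=[];hi=[]
for k in np.unique(b):
    x=P[b==k]
    if len(x)>4: lo.append((k*.01,np.percentile(x[:,0],3)));hi.append((k*.01,np.percentile(x[:,0],97)))
print(len(P),P.min(0),P.max(0));print(np.round(lo,3).tolist());print(np.round(hi,3).tolist())
print(np.polyfit(*np.array(lo).T,1),np.polyfit(*np.array(hi).T,1))
E
```

```text
2819 [ 0.4792645  -0.02832153] [0.6385509 0.2603446]
[[-0.03, 0.498], [-0.02, 0.496], [-0.01, 0.497], [0.0, 0.491], [0.01, 0.491], [0.02, 0.491], [0.03, 0.489], [0.04, 0.49], [0.05, 0.489], [0.06, 0.489], [0.07, 0.489], [0.08, 0.487], [0.09, 0.487], [0.1, 0.487], [0.11, 0.488], [0.12, 0.485], [0.13, 0.485], [0.14, 0.486], [0.15, 0.486], [0.16, 0.489], [0.17, 0.486], [0.18, 0.486], [0.19, 0.483], [0.2, 0.483], [0.21, 0.484], [0.22, 0.482], [0.23, 0.482], [0.24, 0.482], [0.25, 0.483], [0.26, 0.487]]
[[-0.03, 0.553], [-0.02, 0.629], [-0.01, 0.634], [0.0, 0.637], [0.01, 0.638], [0.02, 0.635], [0.03, 0.635], [0.04, 0.635], [0.05, 0.636], [0.06, 0.633], [0.07, 0.633], [0.08, 0.634], [0.09, 0.633], [0.1, 0.631], [0.11, 0.632], [0.12, 0.631], [0.13, 0.629], [0.14, 0.629], [0.15, 0.622], [0.16, 0.626], [0.17, 0.624], [0.18, 0.624], [0.19, 0.625], [0.2, 0.624], [0.21, 0.625], [0.22, 0.623], [0.23, 0.623], [0.24, 0.621], [0.25, 0.623], [0.26, 0.621]]
[-0.04019372  0.49223393] [-0.0021773   0.62682462]
```

Yaw is about 0.055 rad. Both foot edges and the foot's extent (150 × 290) put the column axis at (0.553, 0.211), which agrees with the ring. The lid is at about 0.95 rad, so I'll close it now.

```bash
echo 'T=.055' >> h.py; python3 - <<'E'
from h import *
q=quat(T)
effector.grip(0.0)
bot.move_straight([.38,.2,.33],rot=q,velocity=.4)
def tcp(th,r=.083): # stand frame
    return world([.045-r*np.cos(th)+(.005+.011)*np.sin(th),-.07,.042+r*np.sin(th)+.005*np.cos(th)],T)
s=tcp(1.3); print(s)
bot.move_straight(s+[0,0,.1],velocity=.3)
bot.move_straight(s,velocity=.2)
for th in np.arange(1.1,.1,-.2): bot.move_straight(tcp(th),velocity=.12)
print(current_force(),current_eef_pos())
e=tcp(0); e[2]=.035
print(bot.move_straight(e,velocity=.04,contact_N=30),current_force(),current_eef_pos(),current_clock())
bot.move_straight(current_eef_pos()+np.array([0,0,.03]),velocity=.2)
u=current_eef_pos();u[2]=.33; bot.move_straight(u,velocity=.4)
bot.move_straight([.42,.0,.33],velocity=.4)
c,X=cloud("scene");cv2.imwrite("pics/lid.png",cv2.resize(c["color"][115:245,225:375,::-1],None,fx=4,fy=4,interpolation=cv2.INTER_CUBIC))
c,X=cloud("top");o=world([0,-.07,0],T)
m=np.zeros(X.shape[:2],bool);m[165:275,150:290]=1
Q=X-o;l=m&(abs(Q[...,1])<.045)&(Q[...,0]>-.045)&(Q[...,0]<.04);print("lid z",np.nanpercentile(X[l][:,2],[5,50,95]),current_clock())
E
```

```text
[0.60122717 0.04885024 0.12331282]
[ 0.45502903 -1.06895083 -0.00461665] [0.53335846 0.04519316 0.07117394]
True [-5.58950887  0.44353431 13.21207695] [0.52917466 0.04469356 0.04656498] 7.6417
lid z [0.04240864 0.04665649 0.05058859] 9.2917
```

View pics/lid.png

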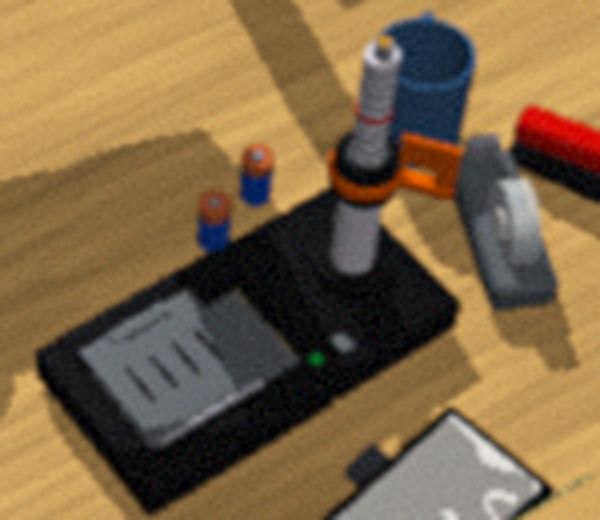

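The lid lies flat: the contact height was 46.6 mm against the 47 mm expected. Next I'll grip the column with the tips about 23 mm above the ring, find the lower stop by touch (20 mm below the mark), then rise 20 mm to the mark.

```bash
python3 - <<'E'
from h import *
yaw=T-.4+np.pi/2; q=quat(yaw)
effector.grip(.085)
bot.move_pose([.50,.10,.38],q)
bot.move_straight([*A,.38],velocity=.3)
bot.move_straight([*A,.237],velocity=.12)
print("pre",current_force(),current_joint_positions())
effector.grip(.01)
print("grip",current_width(),current_grip_force(),current_force(),current_eef_pos(),current_clock())
hit=bot.move_straight([*A,.160],velocity=.04,contact_N=15)
print(hit,current_eef_pos(),current_force(),current_ft_torque(),current_clock())
E
```

```text
pre [ 0.67958736 -0.46935171  0.4945095 ] [ 1.61104089e-01  1.99978818e-01  1.53625809e+00 -6.49654618e-06
  1.40344074e+00  5.06143313e-01]
grip 0.022421067476279664 58.638625144958496 [-4.06545104  1.36059552  1.37200096] [0.55329235 0.21178979 0.23681343] 13.4583
True [0.55327151 0.21182666 0.17473832] [-3.78473713  0.33964408  6.91923594] [-0.16463641  0.34962477 -0.09922773] 14.8917
```

The stop was found with the TCP at 0.1747, so the tips would sit 24.7 mm above the collar at the mark. That is too little blade overlap, so I'll return to the rest height and regrip 14 mm lower.

```bash
python3 - <<'E'
from h import *
def red(name,tag):
    c,X=cloud(name);C=c["color"];hsv=cv2.cvtColor(C,cv2.COLOR_RGB2HSV).astype(int)
    m=np.zeros(C.shape[:2],bool);m[115:170,300:345]=1
    m&=((hsv[...,0]<4)|(hsv[...,0]>172))&(hsv[...,1]>90)
    print(tag,m.sum(),np.argwhere(m).mean(0) if m.any() else None)
p=[.55327,.21180]
bot.move_straight([*p,.2367],velocity=.08)
print(current_force()); red("scene","held")
effector.grip(.04); red("scene","released")
bot.move_straight([*p,.2227],velocity=.05)
red("scene","lowered")
effector.grip(.01); red("scene","regripped")
print(current_width(),current_grip_force(),current_force(),current_eef_pos(),current_clock())
bot.move_straight([*p,.1807],velocity=.05)
bot.pause(.3)
print(current_eef_pos(),current_force(),current_ft_torque(),current_joint_positions(),current_clock())
c,X=cloud("scene");cv2.imwrite("pics/mark.png",cv2.resize(c["color"][100:200,260:390,::-1],None,fx=6,fy=6,interpolation=cv2.INTER_CUBIC))
E
```

```text
[-0.79190189  0.62724393  0.18784575]
held 25 [146.68 319.88]
released 25 [149.56 320.36]
lowered 12 [151.41666667 317.83333333]
regripped 22 [147.72727273 319.95454545]
0.02281925326443927 58.636459708213806 [-2.41153022  0.19078446  0.95565973] [0.5531512  0.21193438 0.22295239] 17.075
[0.55319792 0.21191864 0.18077367] [-4.03602601  2.18241276  3.5104138 ] [0.30094307 0.44024742 0.03901729] [1.61315568e-01 2.47684530e-01 1.59584412e+00 1.40689895e-03
 1.30311494e+00 5.05409951e-01] 18.3667
```

View pics/mark.png

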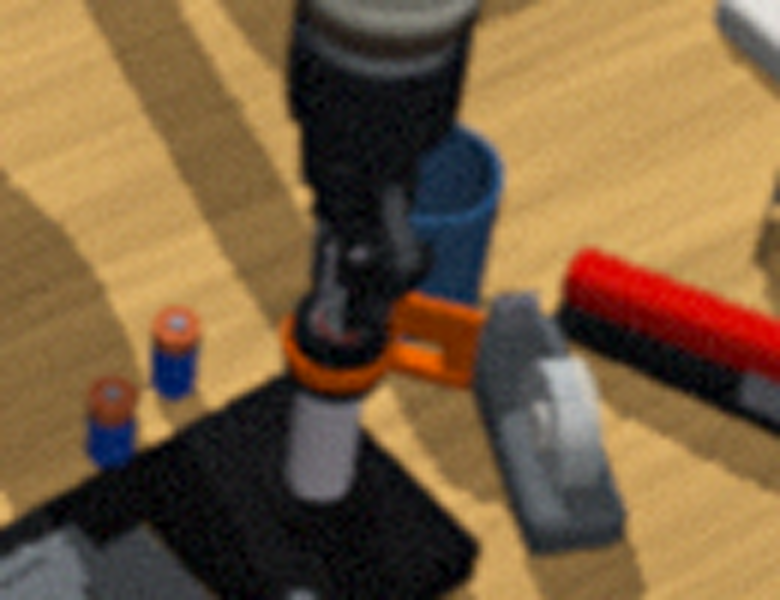

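The fingers are low on the column, overlapping the blade's height, and the ring is just above the collar at about (335, 325) in the crop. To check the mark, I'll compare the ring's row with its projection, and do the same for the rest picture.

```bash
cat > ring.py <<'E'
from h import *
def ring(C,c,lo,hi):
    C=C.astype(int);r,g,b=[C[...,i] for i in range(3)]
    m=(r-g>18)&(b>=g-8)&(r-b>10);k=np.zeros(m.shape,bool);k[lo:hi,308:332]=1;m&=k
    w=(r-g)*m
    v=np.argwhere(m); W=w[m]
    obs=(v*W[:,None]).sum(0)/W.sum() if len(v) else None
    cam=-c["R"].T@c["t"];d=cam[:2]-A;d/=np.linalg.norm(d)
    pr={}
    for col in (-.006,-.003,0,.003,.006,.042):
        P=np.array([[*(A+.0118*d),.172+col]])
        uv=cv2.projectPoints(P,cv2.Rodrigues(c["R"])[0],c["t"],c["intrinsics"],np.array(c["distortion"]))[0].ravel();pr[col]=uv[::-1].round(2).tolist()
    print(len(v),obs,pr); print(v.tolist() if len(v)<40 else '')
E
python3 - <<'E'
from ring import *
c=optics.camera("scene")
ring(np.load("scene.npz")["color"],c,125,160)
acc=np.mean([optics.camera("scene")["color"].astype(float) for _ in range(4)],0)
ring(acc,c,140,165)
print(np.round(acc[146:163,312:326:2]).astype(int).tolist())
E
```

```text
34 [146.76637931 320.11293103] {-0.006: [156.81, 316.02], -0.003: [156.11, 316.12], 0: [155.4, 316.23], 0.003: [154.68, 316.33], 0.006: [153.97, 316.44], 0.042: [145.15, 317.73]}
[[143, 315], [143, 321], [143, 322], [144, 314], [144, 315], [144, 316], [144, 317], [144, 318], [144, 319], [144, 320], [144, 321], [144, 322], [145, 315], [145, 316], [145, 317], [145, 318], [145, 319], [145, 320], [145, 321], [145, 322], [146, 318], [146, 319], [148, 326], [148, 327], [148, 328], [149, 325], [149, 331], [150, 325], [153, 324], [154, 324], [156, 327], [158, 310], [159, 311], [159, 322]]
20 [154.22669104 317.1809872 ] {-0.006: [156.81, 316.02], -0.003: [156.11, 316.12], 0: [155.4, 316.23], 0.003: [154.68, 316.33], 0.006: [153.97, 316.44], 0.042: [145.15, 317.73]}
[[148, 329], [149, 326], [152, 309], [152, 313], [153, 313], [154, 309], [154, 313], [154, 314], [155, 313], [155, 314], [155, 315], [155, 318], [155, 319], [156, 315], [156, 316], [156, 317], [156, 318], [156, 319], [156, 327], [160, 313]]
[[[48, 39, 30], [61, 60, 66], [23, 25, 26], [14, 15, 17], [4, 8, 11], [14, 14, 16], [15, 16,
[... 884 characters left out ...]
6], [52, 28, 14]], [[23, 24, 28], [47, 30, 30], [70, 46, 46], [71, 35, 38], [32, 29, 33], [12, 15, 18], [53, 28, 15]], [[17, 16, 16], [23, 21, 24], [34, 24, 23], [34, 21, 23], [18, 22, 19], [9, 12, 16], [76, 32, 8]], [[10, 14, 14], [11, 12, 13], [11, 14, 14], [13, 12, 13], [8, 9, 12], [8, 8, 10], [110, 43, 2]], [[15, 9, 13], [8, 10, 12], [8, 10, 14], [9, 12, 14], [6, 9, 15], [36, 18, 15], [129, 48, 0]], [[65, 23, 1], [16, 10, 10], [10, 12, 15], [9, 11, 15], [29, 16, 15], [87, 28, 0], [137, 52, 0]], [[128, 47, 0], [78, 33, 8], [58, 22, 6], [63, 24, 3], [93, 36, 4], [138, 51, 0], [127, 54, 5]], [[132, 52, 3], [140, 55, 1], [130, 52, 1], [141, 54, 0], [149, 58, 1], [129, 50, 0], [127, 82, 40]]]
```

```bash
python3 - <<'E'
from h import *
c=optics.camera("scene")
rest=np.load("scene.npz")["color"].astype(float)
now=np.mean([optics.camera("scene")["color"].astype(float) for _ in range(5)],0)
cam=-c["R"].T@c["t"];d=cam[:2]-A;th0=np.arctan2(d[1],d[0])
def proj(P): return cv2.projectPoints(np.array(P,float),cv2.Rodrigues(c["R"])[0],c["t"],c["intrinsics"],np.array(c["distortion"]))[0].reshape(-1,2)
th=th0+np.linspace(-1.3,1.3,60)
def curve(z): return proj([[A[0]+.012*np.cos(t),A[1]+.012*np.sin(t),z] for t in th])
for C,col0,us in ((rest,.042,range(313,325)),(now,0,range(312,321))):
    g=curve(.172+col0);g2=curve(.182+col0);o=np.argsort(g[:,0]);o2=np.argsort(g2[:,0])
    for u in us:
        pr=np.interp(u,g[o,0],g[o,1]);k=(pr-np.interp(u,g2[o2,0],g2[o2,1]))/10
        v=np.arange(int(pr)-3,int(pr)+5); w=np.clip(C[v,u,0]-C[v,u,1]-4,0,None)*(C[v,u,2]>=C[v,u,1]-7)
        if w.sum()>15: print(u,"obs %.2f pred %.2f -> col %.1f mm  w %d"%((v*w).sum()/w.sum(),pr,col0*1e3-((v*w).sum()/w.sum()-pr)/k,w.sum()))
    print()
E
```

```text
315 obs 143.70 pred 144.06 -> col 43.3 mm  w 98
316 obs 144.57 pred 144.70 -> col 42.5 mm  w 92
317 obs 144.77 pred 145.06 -> col 43.1 mm  w 84
318 obs 144.94 pred 145.24 -> col 43.2 mm  w 101
319 obs 145.02 pred 145.25 -> col 42.9 mm  w 86
320 obs 144.90 pred 145.08 -> col 42.7 mm  w 82
321 obs 144.28 pred 144.69 -> col 43.7 mm  w 115
322 obs 143.71 pred 143.89 -> col 42.8 mm  w 118
323 obs 142.62 pred 143.44 -> col 45.2 mm  w 26

312 obs 153.03 pred 152.53 -> col -2.1 mm  w 37
313 obs 153.50 pred 153.72 -> col 0.7 mm  w 100
314 obs 154.55 pred 154.63 -> col 0.3 mm  w 78
315 obs 155.56 pred 155.14 -> col -1.6 mm  w 38
316 obs 156.18 pred 155.42 -> col -3.1 mm  w 28
317 obs 156.01 pred 155.51 -> col -2.1 mm  w 54
318 obs 155.75 pred 155.42 -> col -1.4 mm  w 65
319 obs 155.45 pred 155.13 -> col -1.4 mm  w 34
```

The ring measures 43 mm at rest and about −1.5 mm now. I'll raise it 1 mm, then turn about the column axis in steps while watching the torque.

```bash
python3 - <<'E'
from h import *
p=[.55327,.21180,.1817]
bot.move_straight(p,velocity=.02); bot.pause(.4)
y0=T-.4+np.pi/2
for phi in np.arange(-.25,.96,.15):
    q=kin.inverse_kinematics(p,quat(y0+phi+.4)); bot.move_j(q)
    print("%.2f"%phi,"j6 err %.3f"%(current_joint_positions()[5]-q[5]),np.round(current_force(),1),np.round(current_ft_torque(),2),np.round(current_eef_pos(),4),round(current_grip_force()),round(current_clock(),1))
c,X=cloud("scene");cv2.imwrite("pics/turn.png",cv2.resize(c["color"][100:200,260:390,::-1],None,fx=6,fy=6,interpolation=cv2.INTER_CUBIC))
E
```

```text
-0.25 j6 err 0.003 [-1.6  2.8  3.2] [0.38 0.53 0.09] [0.5534 0.2118 0.1818] 59 19.9
-0.10 j6 err 0.006 [-1.3  3.4  3. ] [0.41 0.3  0.06] [0.5536 0.2118 0.1819] 59 20.1
0.05 j6 err 0.006 [0.8 2.5 3.6] [0.4  0.16 0.01] [0.5538 0.2118 0.182 ] 59 20.4
0.20 j6 err 0.007 [1.9 2.8 2.2] [ 0.4  -0.18  0.05] [0.554  0.2118 0.1821] 59 20.7
0.35 j6 err 0.008 [4.1 3.7 1.7] [ 0.51 -0.47 -0.04] [0.5543 0.2119 0.1822] 59 20.9
0.50 j6 err 0.008 [4.7 3.7 2.2] [ 0.52 -0.58  0.04] [0.5545 0.212  0.1822] 59 21.2
0.65 j6 err 0.008 [5.2 4.5 1.9] [ 0.58 -0.69  0.05] [0.5547 0.2121 0.1823] 59 21.5
0.80 j6 err 0.008 [5.6 5.4 2.8] [ 0.64 -0.71  0.01] [0.5548 0.2123 0.1824] 59 21.8
0.95 j6 err 0.008 [6.3 6.  1.7] [ 0.7  -0.86  0.02] [0.555  0.2124 0.1824] 60 22.0
```

View pics/turn.png

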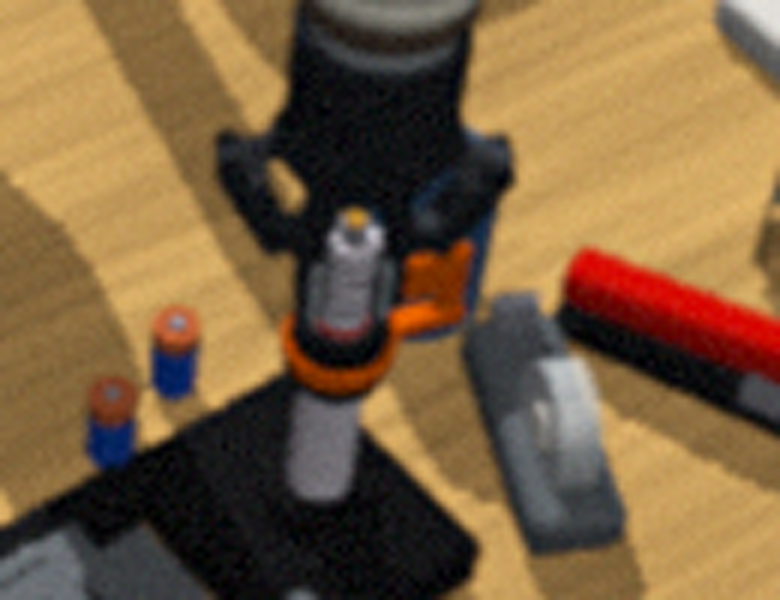

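The lever is turning with the finger, and the ring and stud are now in plain view on the scene camera at about (343, 330) and (357, 215) in the crop. I'll continue to the stop and measure again.

```bash
cat > meas.py <<'E'
from h import *
def meas():
    c=optics.camera("scene")
    now=np.mean([optics.camera("scene")["color"].astype(float) for _ in range(4)],0)
    cam=-c["R"].T@c["t"];d=cam[:2]-A;th=np.arctan2(d[1],d[0])+np.linspace(-1.3,1.3,60)
    def curve(z): return cv2.projectPoints(np.array([[A[0]+.012*np.cos(t),A[1]+.012*np.sin(t),z] for t in th]),cv2.Rodrigues(c["R"])[0],c["t"],c["intrinsics"],np.array(c["distortion"]))[0].reshape(-1,2)
    g=curve(.172);g2=curve(.182);o=np.argsort(g[:,0]);o2=np.argsort(g2[:,0]);out=[]
    for u in range(312,322):
        pr=np.interp(u,g[o,0],g[o,1]);k=(pr-np.interp(u,g2[o2,0],g2[o2,1]))/10
        v=np.arange(int(pr)-3,int(pr)+5); w=np.clip(now[v,u,0]-now[v,u,1]-4,0,None)*(now[v,u,2]>=now[v,u,1]-7)
        if w.sum()>15: out.append((u,round(-((v*w).sum()/w.sum()-pr)/k,1),int(w.sum())))
    print("ring mm",out)
    c,X=cloud("top")
    hsv=cv2.cvtColor(c["color"],cv2.COLOR_RGB2HSV).astype(int)
    c,X2=cloud("scene");h2=cv2.cvtColor(c["color"],cv2.COLOR_RGB2HSV).astype(int)
    for h,Y in ((hsv,X),(h2,X2)):
        rr=np.linalg.norm(Y[...,:2]-A,axis=-1)
        m=(h[...,0]>5)&(h[...,0]<18)&(h[...,1]>190)&(rr>.035)&(rr<.07)&(Y[...,2]>.15)&(Y[...,2]<.205)
        if m.any():
            P=Y[m]-[*A,0];print("lever",m.sum(),np.median(np.arctan2(P[:,1],P[:,0]))-T-.57)
E
python3 - <<'E'
from meas import *
meas()
p=[.55327,.21180,.1812]; y0=T-.4+np.pi/2
for phi in np.arange(1.0,1.26,.05):
    q=kin.inverse_kinematics(p,quat(y0+phi+.4)); bot.move_j(q)
    t=current_ft_torque()
    print("%.2f"%phi,"j6 err %.3f"%(current_joint_positions()[5]-q[5]),np.round(current_force(),1),np.round(t,2),np.round(current_eef_pos(),4),round(current_grip_force()),"tau6 %.2f"%current_tau()[5],round(current_clock(),1))
    if current_joint_positions()[5]-q[5]>.04: break
meas()
E
```

```text
ring mm [(312, np.float64(-4.4), 28), (313, np.float64(-1.2), 96), (314, np.float64(-0.0), 106), (315, np.float64(0.5), 100), (316, np.float64(0.7), 95), (317, np.float64(0.1), 117), (318, np.float64(0.6), 110), (319, np.float64(1.1), 94), (320, np.float64(2.6), 107), (321, np.float64(1.5), 79)]
lever 98 0.6829421810759867
1.00 j6 err 0.008 [5.7 6.4 2.3] [ 0.74 -0.81 -0.08] [0.5552 0.2125 0.1824] 61 tau6 -0.19 22.7
1.05 j6 err 0.008 [6.1 6.1 3.3] [ 0.77 -0.81 -0.15] [0.5553 0.2126 0.1824] 62 tau6 -0.22 22.9
1.10 j6 err 0.009 [7.2 7.  2.7] [ 0.81 -0.91 -0.16] [0.5553 0.2126 0.1824] 62 tau6 -0.23 23.2
1.15 j6 err 0.009 [6.9 6.3 2.6] [ 0.86 -0.96 -0.2 ] [0.5554 0.2128 0.1824] 62 tau6 -0.26 23.4
1.20 j6 err 0.009 [7.4 6.5 2. ] [ 0.96 -1.03 -0.2 ] [0.5554 0.2128 0.1824] 62 tau6 -0.30 23.7
1.25 j6 err 0.009 [7.2 7.1 1.5] [ 0.92 -1.08 -0.34] [0.5556 0.2129 0.1824] 65 tau6 -0.40 23.9
ring mm [(313, np.float64(-2.8), 47), (314, np.float64(-0.2), 103), (315, np.float64(0.9), 105), (316, np.float64(0.4), 106), (317, np.float64(-0.1), 122), (318, np.float64(0.3), 109), (319, np.float64(0.8), 92), (320, np.float64(2.1), 94), (321, np.float64(1.0), 63)]
lever 69 0.9454558680268531
```

```bash
python3 - <<'E'
from meas import *
p=[.55327,.21180,.1812]; y0=T-.4+np.pi/2
for phi in np.arange(1.28,1.5,.03):
    q=kin.inverse_kinematics(p,quat(y0+phi+.4)); bot.move_j(q)
    print("%.2f"%phi,"j6 err %.3f"%(current_joint_positions()[5]-q[5]),np.round(current_force(),1),np.round(current_ft_torque(),2),np.round(current_eef_pos(),4),round(current_grip_force()),"tau6 %.2f"%current_tau()[5],round(current_clock(),1))
    if abs(current_tau()[5])>1.0: break
bot.pause(.4); meas(); print(current_tau()[5],current_clock())
c,X=cloud("scene");cv2.imwrite("pics/end.png",cv2.resize(c["color"][100:200,260:390,::-1],None,fx=6,fy=6,interpolation=cv2.INTER_CUBIC))
E
```

```text
1.28 j6 err 0.010 [8.7 8.3 1.5] [ 1.02 -1.19 -0.7 ] [0.5558 0.2129 0.1824] 70 tau6 -0.73 24.5
1.31 j6 err 0.010 [9.9 8.2 1.1] [ 1.05 -1.34 -0.95] [0.556  0.213  0.1824] 76 tau6 -0.99 24.8
1.34 j6 err 0.011 [ 9.8  7.8 -0.6] [ 1.03 -1.52 -1.26] [0.5562 0.213  0.1824] 82 tau6 -1.31 25.0
ring mm [(313, np.float64(-3.0), 23), (314, np.float64(-0.8), 89), (315, np.float64(0.6), 100), (316, np.float64(0.0), 105), (317, np.float64(-0.1), 125), (318, np.float64(0.4), 111), (319, np.float64(0.7), 91), (320, np.float64(1.9), 94), (321, np.float64(1.2), 59)]
lever 75 0.9481577758641345
-1.2776200845837593 25.7667
```

View pics/end.png

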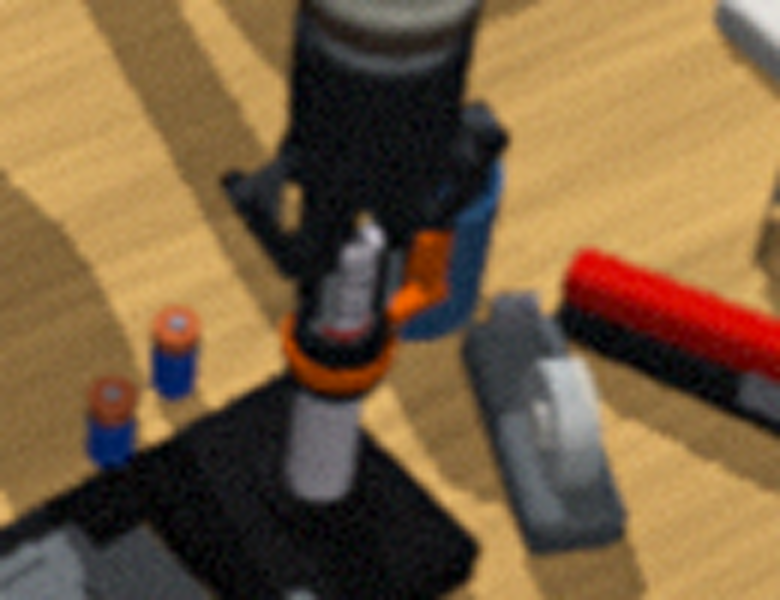

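The torque climbed to 1.3 N m while the lever stayed put, so it is at its stop. The measured 0.95 is biased because only one blade face is seen. The ring is at its mark within about 1 mm and the grip holds, so I'm handing in.

```bash
python3 -c "
from plant import *
print(order.hand_in(),current_grip_force(),current_clock())"
```

```text
the job is handed in; nothing more can be done
the job is handed in; nothing more can be done
```

The job is handed in, with no verdict returned: by my measurements the lid is shut, the column is gripped within about 1 mm of its mark, and the lever is hard against its closed stop (its angle read about 0.95 in the camera).

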